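# Unlock the bench controller and set its slotted mode selector

### The arm

A 6-joint arm with a two-finger parallel gripper is mounted at the origin on a cart in front of the work surface, level with it; the furniture and walls round the work are solid. World frame = base frame: x ahead of the robot, y to its left, z up, the work surface at z = 0. Lengths are in m, angles in degrees, forces in N, time in s.
With the tool pointing down it reaches from about 0.25 to 0.725 m from the base axis. Payload 9.7 kg.
Tool frame: the origin (TCP) lies at the very end of the fingers, on their centre line; the grasp point (between the pads) lies 19 mm behind it; z points along the fingers, y is the line along which they close (so a half turn about z gives the same grasp; the last joint's range is limited). The gripper opens to 85 mm and grips with 20 to 120 N. Pads are 22 mm wide; open, the fingers measure 114 mm over their backs; the gripper's body (76 mm by 85 mm) begins 54 mm behind the grasp point. The pads swing forward as they close: fully open they stand 13 mm farther back than shut.
Start: joints at [-73.797, 4.979, 10.078, 95.1, 0, 90], TCP at [0.153, -0.528, 0.231] pointing down, gripper open.
Joint ranges: [-179.16, 179.16], [-48.56, 103.87], [-65.8, 70.77], [-126.05, 130.52], [-82.76, 87.17], [-180, 180]. Speed limits (degrees/s): [127.2, 127.2, 147.25, 180, 180, 180].

### API

Orientations are given as [roll, pitch, yaw] about the fixed x, y, z axes, in that order (R = Rz(yaw) Ry(pitch) Rx(roll)).
In Python, from workcell import bot, viewer, finder gives the robot as it stands. The module is installed in compiled form; this text tells all that it offers.
- The arm moves only by the shell command python3 -m inch 'ROWS' [FORCE]. ROWS is JSON, a list that holds one entry, the list of rows, each a list of 7 numbers: the opening in per cent of the stroke, from 0 (shut) to 100 (fully open), then the shift along the tool's x, y, z in mm, then the turn, a rotation vector about the tool's x, y, z in degrees. In form: [[[grip, tx, ty, tz, ax, ay, az], ...]]. A call has 1 to 8 rows; each row shifts and turns the commanded pose from where the row before left it, along the tool's axes as they then stand; what a row does not reach is not made up. A row lasts 1/8 s, in which the tool goes at most 62.5 mm and 10.7 degrees, less where a joint would pass 70% of its speed; a pose out of reach is approached as far as the arm can. A call with a gripper value outside its range is refused whole. The fingers move at their own pace and stop on an object; FORCE is the grip in N (left out, the last holds). Time passes only in rows, so rows that do not move let the fingers close. It gives the time, the measured TCP pose, the force, the opening and the grip force at its end, in the units of the state.
- bot.get_obs(): the state, without advancing time (a new reading comes with each control period).
- viewer.camera(name): name is "scene" or "top"; returns a dict with "pixels" (400x640x3 uint8, red, green, blue), "vfov" (degrees; the focal length in pixels is half the picture's height over the tangent of half this angle, whatever the lens; pixels are square), "cx", "cy" (the principal point, pixels), "k1" (the pictures are not rectified: a ray, as slopes to the right and down, at radius r is drawn at 1 + k1 r^2 times it, then the intrinsics apply), "R" (3x3) and "t" (3): a world point X has camera coordinates R X + t. Camera axes: x right, y down, z forward; pixel columns grow to the right and rows downward; lengths in m; the calibration is good to about 2 mm. A picture is of the moment at which its call begins. There is no depth.
- bot.job_done(): hands the job in; it is judged then, once.
Trained networks look in the newest picture that a camera, given by its name, has taken for a name from the list of things; names that differ only in an ending like _2 or _b are one class to them, and where a whole thing is asked for, a point or a joint stands for the part that bears it (a point fixed in the world has none). Each returns a list of dicts, best first, with "conf" (0 to 1); they miss things now and then, are a little off and sometimes report something else, mostly with a low value. They report only what shows in the picture. A call takes as long as a camera call. They do not tell look-alikes from the thing itself.
- finder.outline_of(camera, thing): "pixels" (400x640 bool, what is visible of it) and "extent" ([centre column, centre row, width, height] in pixels, round what is visible of it).
- finder.mark_of(camera, thing): "position" ([column, row] in pixels: a listed point, or the origin of a listed thing).
The state is a dict: "time": time; "q": joint angles; "qd": joint speeds; "joint_efforts": joint torques, N m; "ee_pos": TCP position; "tcp_rot": TCP orientation; "wrist_force": force on the tool from outside, world axes, zero at the start; "torque": the same for the moment, N m; "opening": finger opening in m; "grasp_force": force on a finger pad.
Only numpy, scipy, OpenCV 4.12 (cv2) and the standard library are available. Lean on these libraries where they do the work, as an engineer would, in place of code of your own. Each camera call takes 0.05 s, during which the arm holds its last target. There are 200 camera calls.

### The job

Take the red key from the tool stand, put it fully into the brass key cylinder on the grey control box and turn it clockwise from the red dot to the green dot, and leave the key there. Only then take the orange flat screwdriver and with its blade turn the slotted selector clockwise until its white pointer is at the green dot, then stand the screwdriver upright in a free pocket of the tool stand, fully down. Leave the blue cross-head screwdriver, and the bottle, the mug and the wooden handle on the bench, where they are.

Things in the scene. Friction and masses are not known exactly. Their poses are not given: they have to be found in the camera images.
- control_box: Fixed grey box, 150 (x) x 200 (y) x 55 mm high; origin at the centre of its underside, x to its back (dark strip with lamps). Two turning cylinders stand on its top: selector at box x -12, y +50 mm, key cylinder at x -12, y -45. Each has a red dot 33 mm from its axis towards box +x and a green dot 33 mm towards box -y. Box and stand may swap sides.
- key_lock (a joint): Turn of the key cylinder in rad, growing clockwise seen from above: 0 = white pointer at the red dot, pi/2 = at the green dot; starts between 0 and 0.3, stop at 1.66. Dry friction 0.06 N m; it stays where it is left.
- keyway (a point): Centre of the keyway's mouth, at the top of the key cylinder (steel ring 48 mm wide, brass core, 26 mm high, top 81 mm above the worktop). Turns with it. Straight slot 24 mm long along this point's x, 7.8 mm wide, 26 mm deep, long edges bevelled 3 mm; white pointer at the +x end. About 0.16 rad of play with the 5 mm blade before the cylinder follows.
- selector (a joint): Turn of the slotted selector in rad, growing clockwise seen from above: 0 = white pointer at the red dot, pi/2 = at the green dot; starts between 0 and 0.3, stop at 1.66. Dry friction 0.06 N m; it stays where it is left.
- selector_slot (a point): Centre of the slot's mouth, at the top of the selector (grey ring 48 mm wide, dark core, 14 mm high, top 69 mm above the worktop). Turns with it. Straight slot 24 mm long along this point's x, 7.8 mm wide, 14 mm deep, long edges bevelled 3 mm; white pointer at the +x end. About 0.16 rad of play with the 5 mm blade before the selector follows.
- tool_stand: Wooden stand fixed to the worktop, 76 (x) x 250 (y) mm, 78 mm high; origin at the centre of its underside. Its top plate has three round pockets in a row along y, 80 mm apart, 26 mm wide with a 3 mm bevel; a tool hangs in a pocket, its collar resting on the plate, its lower part free. Which tool is in which pocket varies.
- pocket_0 (a point): Centre of the mouth of the stand's pocket at stand y +80 mm, on the plate's top face (78 mm above the worktop).
- pocket_1 (a point): Centre of the mouth of the stand's pocket at stand y +0 mm, on the plate's top face (78 mm above the worktop).
- pocket_2 (a point): Centre of the mouth of the stand's pocket at stand y -80 mm, on the plate's top face (78 mm above the worktop).
- key_grip (a point): Centre of the key's red bow, 35 mm above its collar's underside. Bow 44 mm wide (this point's x), 14 thick (y), 40 high (z), top 55 mm above the collar's underside. Below the collar a steel blade 18 mm wide (x), 5 thick (y), 22 long, last 2 mm thinner. Upright in a pocket at the start, yaw within 0.6 rad of the stand's. 77 mm long, about 70 g.
- key_collar (a point): Centre of the underside of the key's round 36 mm collar; it rests on the stand's plate at the start, and on the top of the key cylinder when the key is fully in.
- driver_grip (a point): Point in the flat screwdriver's orange handle, 42 mm above its collar's underside. Handle 24 x 24 mm square, flats along this point's x and y, from 8 to 71 mm above the collar's underside. Black collar 38 mm wide, shank 9 mm, flat blade 18 mm wide (x), 5 thick (y), last 4 mm slimmer. Upright in a pocket at the start, yaw within 0.6 rad of the stand's. 136 mm long, 120 g.
- driver_collar (a point): Centre of the underside of the flat screwdriver's collar; it rests on the stand's plate when the driver is in a pocket.
- driver_tip (a point): Centre of the flat screwdriver's blade end, 65 mm below the underside of its collar.
- cross_driver_grip (a point): The blue cross-head screwdriver, of the same size as the orange one, upright in another pocket; this point is in its handle 42 mm above the underside of its collar, the handle's top 71 mm above the collar's underside. To be left alone.
- flux_bottle_mid (a point): Middle of a loose standing bottle with a white cap, 46 mm wide, 102 mm high, in front of the work. To be left alone.
- mug_mid (a point): Middle of a loose white spotted mug, 82 mm wide, 114 mm with its handle, 91 mm high, behind the work. To be left alone.
- wood_handle_mid (a point): Middle of a loose turned wooden handle lying on the worktop, 114 x 25 x 22 mm, near the front edge at the left. To be left alone.
Not all that is in view belongs to the job. Of the things that look like the part that bears key_grip, the smallest one is meant.

How it is judged:
By the outcome, as a careful person would: the job done as asked, in the order asked, and still so for the second after the job is handed in, with the robot touching nothing.
It also fails if it takes over 72 s, if anything falls off the work surface, if the arm or the gripper's body presses on something with over 40 N, if the wrist force passes 120 N, or if a joint passes its speed limit or range.

## Working session

There is one attempt and no reset: what is moved stays moved. The work goes in short steps, Python scripts to look and compute and a shell command to move; the robot and the scene stay as the last step left them, time stands still between calls to the robot, and variables do not carry over. Pictures are saved under pics/ and viewed, at most 10 in all, crops included, and the job is handed in when it is done.

```bash
mkdir -p pics
cat > h.py <<'E'
import numpy as np, cv2
from workcell import bot, viewer, finder
def shot(n):
    c=viewer.camera(n); f=200/np.tan(np.radians(c["vfov"])/2)
    c["f"]=f; return c
def ray(c,px):
    d=np.array([(px[0]-c["cx"])/c["f"],(px[1]-c["cy"])/c["f"]]); u=d.copy()
    for _ in range(20): u=d/(1+c["k1"]*(u@u))
    R=np.array(c["R"]); v=R.T@np.array([u[0],u[1],1.]); o=-R.T@np.array(c["t"]); return o,v
def onz(c,px,z):
    o,v=ray(c,px); return o+v*(z-o[2])/v[2]
def proj(c,X):
    p=np.array(c["R"])@np.array(X)+np.array(c["t"]); u=p[:2]/p[2]; u=u*(1+c["k1"]*(u@u)); return c["f"]*u+[c["cx"],c["cy"]]
def tri(c1,p1,c2,p2):
    o1,v1=ray(c1,p1);o2,v2=ray(c2,p2); s=np.linalg.lstsq(np.c_[v1,-v2],o2-o1,rcond=None)[0]
    a=o1+s[0]*v1;b=o2+s[1]*v2; return (a+b)/2,np.linalg.norm(a-b)
def save(c,n,box=None,k=1):
    im=c["pixels"][:,:,::-1]
    if box: im=im[box[1]:box[3],box[0]:box[2]]
    cv2.imwrite("pics/"+n,cv2.resize(im,None,fx=k,fy=k,interpolation=cv2.INTER_CUBIC))
E
cat > a.py <<'E'
from h import *
np.set_printoptions(precision=4,suppress=True)
S=shot("scene");T=shot("top")
save(S,"s0.png");save(T,"t0.png")
for c in(S,T):print(-np.array(c["R"]).T@c["t"],c["f"],c["k1"])
Z=dict(control_box=0,keyway=.081,selector_slot=.069,tool_stand=0,pocket_0=.078,pocket_1=.078,pocket_2=.078,key_grip=.113,key_collar=.078,driver_grip=.12,driver_collar=.078,cross_driver_grip=.12,flux_bottle_mid=.051,mug_mid=.045,wood_handle_mid=.011)
for n,z in Z.items():
    for cn,c in(("scene",S),("top",T)):
        for d in finder.mark_of(cn,n)[:4]:print(n,cn,round(d["conf"],2),np.round(d["position"],1),onz(c,d["position"],z)[:2])
print(bot.get_obs())
E
python3 a.py
```

```text
[ 0.2787 -0.4783  0.7636] 399.5364233346716 -0.02713453100312962
[0.4071 0.0044 1.0762] 387.33409425603446 -0.09214625946282566
control_box scene 0.63 [287.1 189.3] [0.5167 0.165 ]
control_box top 0.71 [262.2 224.4] [0.5104 0.172 ]
keyway scene 0.71 [292.2 175.8] [0.5198 0.1299]
keyway top 0.53 [273.4 220.9] [0.5109 0.1303]
selector_slot scene 0.51 [261.1 160.2] [0.4785 0.2253]
selector_slot scene 0.2 [293.  176.1] [0.5254 0.1387]
selector_slot top 0.72 [243.8 231.2] [0.4873 0.2098]
tool_stand scene 0.64 [354.5 292.7] [ 0.5203 -0.165 ]
tool_stand scene 0.52 [263.1 161.9] [0.5006 0.2864]
tool_stand top 0.88 [384.8 220.2] [ 0.512  -0.1707]
pocket_0 scene 0.96 [356.5 273.1] [ 0.5205 -0.1628]
pocket_0 scene 0.82 [334.9 245.5] [ 0.5145 -0.0869]
pocket_0 scene 0.67 [378.4 310.1] [ 0.5163 -0.2476]
pocket_0 scene 0.37 [352.9 276.1] [ 0.5109 -0.1652]
pocket_0 top 0.78 [360.5 213.9] [ 0.5227 -0.0957]
pocket_0 top 0.67 [421.5 216.4] [ 0.5112 -0.2545]
pocket_0 top 0.65 [385.5 217.8] [ 0.5106 -0.1602]
pocket_0 top 0.59 [389.8 215.2] [ 0.517  -0.1717]
pocket_1 scene 0.96 [356.5 273.1] [ 0.5205 -0.
[... 2063 characters left out ...]
ene 0.59 [437.3 233.8] [ 0.7617 -0.1313]
wood_handle_mid scene 0.38 [264.2 160.8] [0.5017 0.2779]
wood_handle_mid top 0.55 [253.4 288.8] [0.3349 0.196 ]
wood_handle_mid top 0.53 [386.9 218.4] [ 0.5157 -0.175 ]
{'time': 1.6, 'q': array([-73.7965,   4.9788,  10.076 ,  95.0977,  -0.0034,  90.0001]), 'qd': array([ 0.0361,  0.0475,  0.0144, -0.0873,  0.0229, -0.0808]), 'joint_efforts': array([  0.0024, -52.0104,  46.4853,   0.0019,   0.0002,   0.    ]), 'ee_pos': array([ 0.1535, -0.5282,  0.2313]), 'tcp_rot': array([-179.9995,    0.0034,   16.2035]), 'wrist_force': array([-0.4943, -0.5214, -0.5747]), 'torque': array([ 0.0277, -0.0632, -0.0045]), 'grasp_force': 0.0, 'opening': 0.08525311615802438}
```

View pictures.

View pics/s0.png

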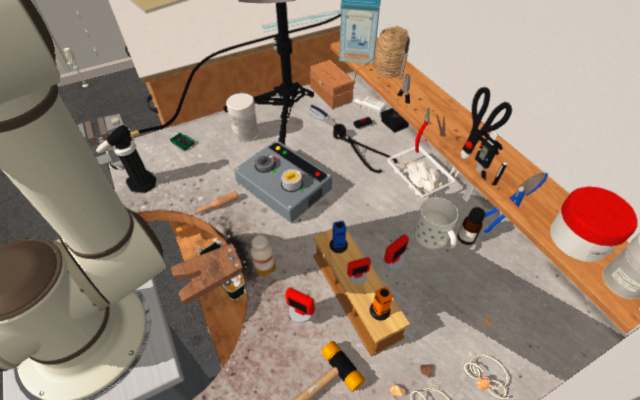

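View pics/t0.png

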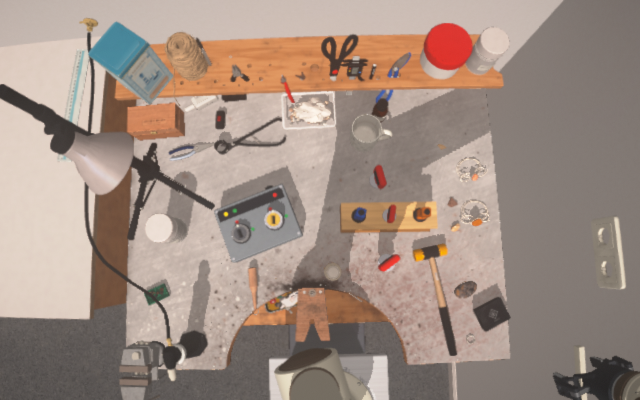

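```bash
cat > b.py <<'E'
import cv2,numpy as np
s=cv2.imread("pics/s0.png");t=cv2.imread("pics/t0.png")
def cr(im,x,y,w,h,k):return cv2.resize(im[y:y+h,x:x+w],None,fx=k,fy=k,interpolation=cv2.INTER_CUBIC)
o=np.zeros((600,800,3),np.uint8)
def put(c,x,y):o[y:y+c.shape[0],x:x+c.shape[1]]=c
put(cr(t,212,178,95,86,4),0,0); put(cr(s,232,138,102,86,4),390,0)
put(cr(t,338,195,102,44,4),0,350)
put(cr(s,310,215,100,80,3),420,350)
cv2.imwrite("pics/c0.png",o)
E
python3 b.py
python3 - <<'E'
from h import *
np.set_printoptions(precision=4,suppress=True)
S=shot("scene");T=shot("top")
for cn in("scene","top"):
  for th in("key_grip","driver_grip","cross_driver_grip","control_box","tool_stand"):
    for d in finder.outline_of(cn,th)[:4]:
        m=d["pixels"].astype(np.uint8); 
        c=max(cv2.findContours(m,0,2)[0],key=cv2.contourArea)
        print(cn,th,round(d["conf"],2),np.round(d["extent"],1),m.sum(),cv2.minAreaRect(c), cv2.boxPoints(cv2.minAreaRect(c)).round(1).tolist() if th in("control_box","tool_stand") else "")
E
```

```text
scene key_grip 0.83 [394.5 251.1  26.   36.4] 597 ((394.3846130371094, 251.07693481445312), (21.57277488708496, 37.654296875), 11.309932708740234) 
scene key_grip 0.8 [302.5 306.4  29.   34.7] 784 ((299.5, 304.5), (35.0, 29.0), 90.0) 
scene key_grip 0.67 [358.1 271.9  22.4  26.1] 500 ((358.5, 270.0), (26.0, 23.0), 90.0) 
scene key_grip 0.56 [291.9 180.1  23.3  19.6] 329 ((291.0, 179.0), (18.0, 20.0), 90.0) 
scene driver_grip 0.58 [380.6 303.1  23.4  33.7] 540 ((380.58294677734375, 302.87774658203125), (19.626310348510742, 32.90876007080078), 7.594643592834473) 
scene cross_driver_grip 0.67 [339.2 237.8  13.4  30.2] 433 ((338.0, 236.0), (32.0, 16.0), 90.0) 
scene control_box 0.89 [283.8 183.4  97.6  78.7] 4603 ((282.3172912597656, 178.75743103027344), (90.10037231445312, 61.37348175048828), 35.36246109008789) [[227.8000030517578, 177.6999969482422], [263.29998779296875, 127.69999694824219], [336.79998779296875, 179.8000030517578], [301.29998779296875, 229.89999389648438]]
scene tool_stand 0.64 [382.8 303.8  20.8  34.3] 566 ((381.89654541015625, 303.2586364746094), (21.16927146911621, 
[... 1653 characters left out ...]
3 ((388.3682556152344, 216.45791625976562), (30.072650909423828, 97.06742095947266), 89.2838363647461) [[339.70001220703125, 202.0], [436.70001220703125, 200.8000030517578], [437.1000061035156, 230.89999389648438], [340.0, 232.10000610351562]]
top tool_stand 0.93 [388.6 217.9 100.8  31.4] 2436 ((387.9688415527344, 216.03836059570312), (30.908916473388672, 97.82760620117188), 89.27477264404297) [[338.8999938964844, 201.1999969482422], [436.70001220703125, 200.0], [437.1000061035156, 230.89999389648438], [339.29998779296875, 232.10000610351562]]
top tool_stand 0.34 [256.1 287.8  12.1  39.9] 268 ((253.5, 287.5), (39.0, 9.0), 90.0) [[249.0, 268.0], [258.0, 268.0], [258.0, 307.0], [249.0, 307.0]]
```

View pics/c0.png

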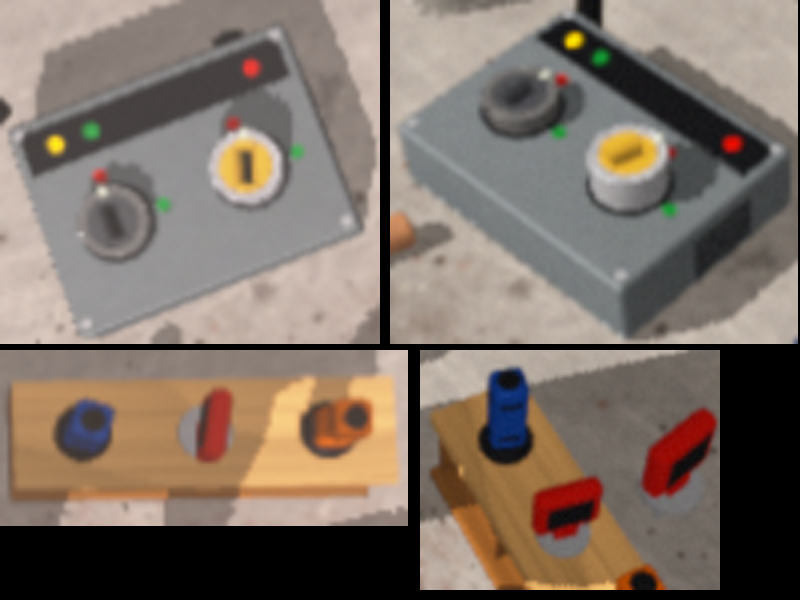

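```bash
cat > f.py <<'E'
from h import *
from scipy.optimize import least_squares as LS
np.set_printoptions(precision=4,suppress=True)
S=shot("scene");T=shot("top")
def tp(x,y):return np.array([212+(x+.5)/4-.5,178+(y+.5)/4-.5])
def sp(x,y):return np.array([232+(x-389.5)/4-.5,138+(y+.5)/4-.5])
D=[(T,tp(100,176),(21,50,55)),(T,tp(163,204),(-12,17,55)),(T,tp(297,151),(-12,-78,55)),(T,tp(233,124),(21,-45,55)),
(S,sp(561,80),(21,50,55)),(S,sp(559,132),(-12,17,55)),(S,sp(669,209),(-12,-78,55)),
(T,tp(247,166),(-12,-45,81)),(T,tp(115,221),(-12,50,69)),(S,sp(628,155),(-12,-45,81)),(S,sp(519,91),(-12,50,69)),
(T,tp(282,28),(75,-100,55)),(T,tp(360,230),(-75,-100,55)),(T,tp(85,335),(-75,100,55)),(T,tp(10,130),(75,100,55))]
def W(p,b):
    c,s=np.cos(p[2]),np.sin(p[2]);b=np.array(b)/1000.;return np.array([p[0]+c*b[0]-s*b[1],p[1]+s*b[0]+c*b[1],b[2]])
def fit(D,x0):
    r=LS(lambda p:np.concatenate([proj(c,W(p,b))-px for c,px,b in D]),x0,loss="soft_l1")
    print(r.x,np.degrees(r.x[2]));print(np.concatenate([proj(c,W(r.x,b))-px for c,px,b in D]).reshape(-1,2).round(1).tolist());return r.x
p=fit(D,[.51,.17,.36])
print("keyway",W(p,(-12,-45,81)),"sel",W(p,(-12,50,69)))
def ang(c,a,b,z):
    d=onz(c,b,z)-onz(c,a,z);return np.degrees(np.arctan2(d[1],d[0]))
# slot yaw by dark pixels / lines
print("selslot T",ang(T,tp(122,236),tp(108,207),.069),"S",ang(S,sp(505,97),sp(533,85),.069))
print("keyslot T",ang(T,tp(248,183),tp(245,150),.081),"S",ang(S,sp(612,161),sp(643,150),.081))
print("ptr sel",ang(T,tp(115,221),tp(103,190),.069),ang(S,sp(519,91),sp(545,75),.069)," key",ang(T,tp(247,166),tp(242,130),.081),ang(S,sp(628,155),sp(655,135),.081))
tq=lambda x,y:tp(x,y-350)+[126,17]
E2=[(T,tq(10,382),(38,125,78)),(T,tq(397,375),(38,-125,78)),(T,tq(400,483),(-38,-125,78)),(T,tq(12,492),(-38,125,78)),
(S,np.array([377.6,312.6]),(0,-80,78)),(S,np.array([356,273.4]),(0,0,78)),(S,np.array([336,246]),(0,80,78))]
p=fit(E2,[.515,-.165,0])
for i in(80,0,-80):print(W(p,(0,i,78)))
# color segmentation
for n,c in(("T",T),("S",S)):
    h=cv2.cvtColor(c["pixels"],cv2.COLOR_RGB2HSV)
    for nm,m,(x,y) in(("key",((h[...,0]<6)|(h[...,0]>172))&(h[...,1]>150)&(h[...,2]>60),(389,213) if n=="T" else(358,268)),("org",(h[...,0]>7)&(h[...,0]<18)&(h[...,1]>190)&(h[...,2]>110),(423,212)if n=="T" else(381,303))):
        k,l,st,ce=cv2.connectedComponentsWithStats(m.astype(np.uint8))
        j=[i for i in range(1,k) if st[i,4]>25 and np.hypot(*(ce[i]-(x,y)))<14]
        for i in j:
            ct=max(cv2.findContours((l==i).astype(np.uint8),0,2)[0],key=cv2.contourArea);print(n,nm,st[i],ce[i],cv2.minAreaRect(ct))
E
python3 f.py
python3 - <<'E'
import cv2,numpy as np
s=cv2.imread("pics/s0.png");t=cv2.imread("pics/t0.png")
a=cv2.resize(t[195:235,372:442],None,fx=11,fy=7,interpolation=cv2.INTER_CUBIC) if 0 else cv2.resize(t[197:235,378:438],None,fx=8,fy=8,interpolation=cv2.INTER_CUBIC)
b=cv2.resize(s[245:325,340:402],None,fx=5,fy=5,interpolation=cv2.INTER_CUBIC)
o=np.zeros((400,800,3),np.uint8);o[:304,:480]=a;o[:400,485:795]=b;cv2.imwrite("pics/c1.png",o)
E
```

```text
[0.512  0.1771 0.346 ] 19.822239262393317
[[0.2, -0.2], [0.3, -0.1], [0.2, 0.1], [0.3, -0.1], [-0.3, 0.4], [-0.3, 0.5], [-0.3, 0.6], [-0.2, -0.2], [-0.5, -0.2], [-0.6, -0.2], [0.0, 0.4], [0.2, -2.1], [0.7, -0.6], [-1.5, 0.9], [-1.3, -0.6]]
keyway [0.516  0.1307 0.081 ] sel [0.4838 0.22   0.069 ]
selslot T 25.682442995137983 S 4.976446395988673
keyslot T 4.54298665783223 S -1.3597606604501131
ptr sel 21.160423141090703 15.772231118817022  key 7.254635927018592 19.130796232052262
[ 0.5155 -0.1692 -0.0163] -0.9336709264281278
[[0.3, -0.6], [-1.3, -0.2], [-0.4, 1.7], [0.4, 1.0], [0.3, -1.3], [-0.0, 3.3], [0.4, -0.1]]
[ 0.5168 -0.0892  0.078 ]
[ 0.5155 -0.1692  0.078 ]
[ 0.5142 -0.2492  0.078 ]
T key [388 205   8  18  90] [391.5667 213.5444] ((391.56756591796875, 213.59458923339844), (5.260767459869385, 17.426292419433594), 9.462322235107422)
S key [348 257  23  21 255] [358.2235 266.1608] ((359.21923828125, 267.8038330078125), (16.75180435180664, 24.908443450927734), 74.74488067626953)
S org [373 287  19  29 319] [381.395  301.8558] ((381.80767822265625, 300.9615173339844), (17.258220672607422, 29.025188446044922), 11.309932708740234)
```

View pics/c1.png

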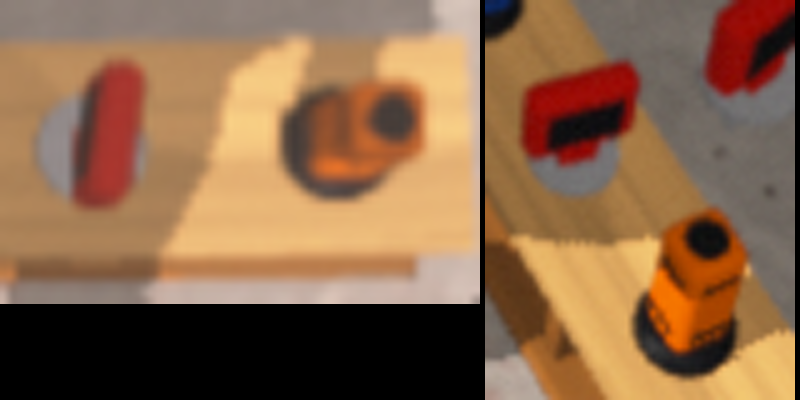

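```bash
cat > g.py <<'E'
from h import *
np.set_printoptions(precision=4,suppress=True)
S=shot("scene");T=shot("top")
def patch(c,X,half=.03,n=380):
    g=np.linspace(half,-half,n); m=np.zeros((n,n,2),np.float32)
    for i,dx in enumerate(g):
        P=np.c_[np.full(n,X[0]+dx),X[1]+g,np.full(n,X[2])]
        p=P@np.array(c["R"]).T+c["t"];u=p[:,:2]/p[:,2:];u=u*(1+c["k1"]*(u**2).sum(1,keepdims=True));m[i]=c["f"]*u+[c["cx"],c["cy"]]
    return cv2.remap(c["pixels"][:,:,::-1].copy(),m,None,cv2.INTER_CUBIC)
if __name__=="__main__":
    K=np.array([.516,.1307,.081]);L=np.array([.4838,.22,.069])
    o=np.zeros((600,800,3),np.uint8)
    pp=[cv2.resize(patch(c,X),(299,299)) for X in(K,L) for c in(T,S)]
    o[:299,:299]=pp[0];o[:299,300:599]=pp[1];o[300:599,:299]=pp[2];o[300:599,300:599]=pp[3]
    cv2.imwrite("pics/c2.png",o)
    print("key top",onz(T,(391.7,213.1),.133),"drv top",onz(T,(426.7,211.2),.149))
    print("drv top S",onz(S,(340+709/5-97-.4,245+238/5-.4),.149),"keytop S",onz(S,(340+(583-485)/5-.4,245+80/5),.133))
E
python3 g.py
```

```text
key top [ 0.516 -0.167  0.133] drv top [ 0.5161 -0.2497  0.149 ]
drv top S [ 0.5182 -0.2491  0.149 ] keytop S [ 0.5185 -0.1689  0.133 ]
```

View pics/c2.png

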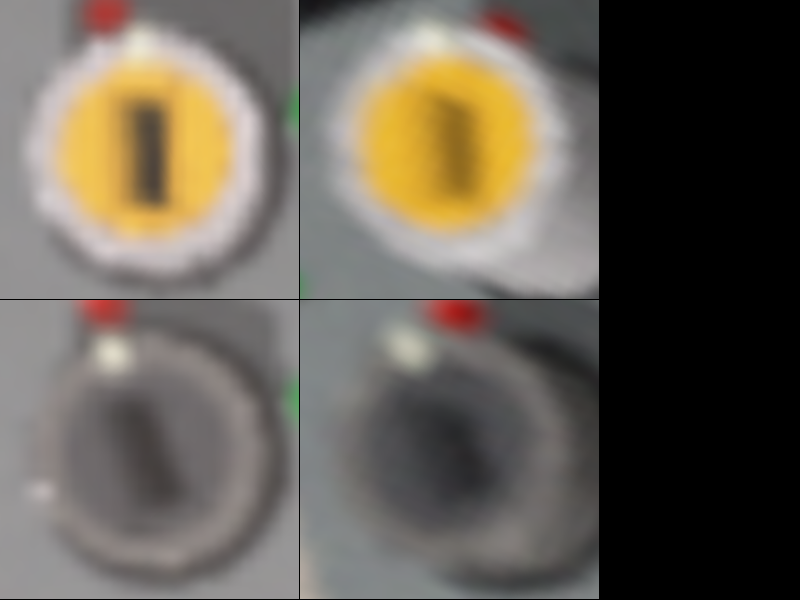

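```bash
python3 -m inch '[[[100,0,0,0,0,0,0]]]' 60; python3 -c "
from h import *
print(bot.get_obs()['q'],bot.get_obs()['tcp_rot'])"
```

```text
time: 2.52
ee_pos: [0.1535, -0.5281, 0.2313]
tcp_rot: [-180.0, 0.0, 16.2]
wrist_force: [1.3, -0.6, -0.1]
opening: 0.0856
grasp_force: 0.0
[-7.37952588e+01  4.97831413e+00  1.00774921e+01  9.50993506e+01
 -1.96299254e-03  9.00010369e+01] [-1.79999827e+02  1.96299566e-03  1.62037043e+01]
```

```bash
cat > d.py <<'E'
import sys
from h import *
from scipy.spatial.transform import Rotation as Ro
o=bot.get_obs();a=[float(v) for v in sys.argv[1:]]
R=Ro.from_euler("xyz",o["tcp_rot"],degrees=True)
G=Ro.from_euler("xyz",[180,0,a[3]],degrees=True)
print("t",round(o["time"],2),"pos",o["ee_pos"].round(4),"rot",o["tcp_rot"].round(2),"q",o["q"].round(1),"F",o["wrist_force"].round(1),"open",round(o["opening"],4),"gf",round(float(o["grasp_force"]),1))
d=np.array(a[:3])-o["ee_pos"]
print("tool shift mm",(R.inv().apply(d)*1000).round(1),"goal-frame shift",(G.inv().apply(d)*1000).round(1),"turn",(R.inv()*G).as_rotvec(degrees=True).round(2))
E
python3 -m inch '[[[100,0,0,0,0,0,-10.5],[100,0,0,0,0,0,-10.5],[100,0,0,0,0,0,-10.5],[100,0,0,0,0,0,-10.5],[100,0,0,0,0,0,-10.5],[100,0,0,0,0,0,-10.5],[100,0,0,0,0,0,-10.5],[100,0,0,0,0,0,-10.5]]]'; python3 d.py .517 -.168 .21 168
```

```text
time: 3.52
ee_pos: [0.1535, -0.5281, 0.2313]
tcp_rot: [-180.0, -0.0, 100.6]
wrist_force: [-0.6, 0.7, 0.4]
opening: 0.0856
grasp_force: 0.0
t 3.52 pos [ 0.1535 -0.5281  0.2313] rot [-180.     -0.    100.55] q [-73.8   5.   10.1  95.1  -0.    5.7] F [-0.6  0.7  0.4] open 0.0856 gf 0.0
tool shift mm [287.5 423.3  21.3] goal-frame shift [-280.7  427.8   21.3] turn [  0.    -0.   -67.45]
```

```bash
python3 -m inch '[[[45,0,0,0,0,0,-9.5],[45,0,0,0,0,0,-9.5],[45,0,0,0,0,0,-9.5],[45,0,0,0,0,0,-9.5],[45,0,0,0,0,0,-9.5],[45,0,0,0,0,0,-10],[45,0,0,0,0,0,-10]]]'; python3 -m inch '[[[45,-31,47,0,0,0,0],[45,-31,47,0,0,0,0],[45,-31,47,0,0,0,0],[45,-31,47,0,0,0,0],[45,-31,47,0,0,0,0],[45,-31,47,0,0,0,0],[45,-31,47,0,0,0,0],[45,-31,47,0,0,0,0]]]';  python3 -m inch '[[[45,-32,51,20,0,0,0],[45,0,0,0,0,0,0]]]';python3 d.py .517 -.168 .094 168
```

```text
time: 4.4
ee_pos: [0.1535, -0.5282, 0.2313]
tcp_rot: [-180.0, -0.0, 168.0]
wrist_force: [0.3, -0.4, -0.7]
opening: 0.0384
grasp_force: 0.0
time: 5.4
ee_pos: [0.477, -0.2121, 0.2315]
tcp_rot: [-180.0, 0.0, 167.7]
wrist_force: [1.4, -1.3, 0.1]
opening: 0.0383
grasp_force: 0.0
time: 5.65
ee_pos: [0.5188, -0.1682, 0.2094]
tcp_rot: [180.0, -0.2, 168.0]
wrist_force: [-1.0, 0.1, 1.1]
opening: 0.0386
grasp_force: 0.0
t 5.65 pos [ 0.5188 -0.1682  0.2094] rot [ 1.7995e+02 -1.6000e-01  1.6797e+02] q [-18.    4.1   6.7  92.8   0.   -6. ] F [-1.   0.1  1.1] open 0.0386 gf 0.0
tool shift mm [  1.4  -0.2 115.4] goal-frame shift [ 1.800e+00 -1.000e-01  1.154e+02] turn [ 0.05 -0.16 -0.03]
```

Check alignment once from above before descending, going part-way down first.

```bash
python3 -m inch '[[[45,1.5,0,30,0,0,0],[45,0,0,30,0,0,0],[45,0,0,10,0,0,0],[45,0,0,0,0,0,0]]]';python3 - <<'E'
from h import *
T=shot("top");S=shot("scene")
o=np.zeros((480,800,3),np.uint8)
def cr(c,x,y,w,h,k):return cv2.resize(c["pixels"][y:y+h,x:x+w,::-1],None,fx=k,fy=k,interpolation=cv2.INTER_CUBIC)
o[:480,:396]=cr(T,346,170,66,80,6);o[:480,400:800]=cr(S,310,200,80,96,5);cv2.imwrite("pics/c3.png",o)
E
python3 d.py .517 -.168 .094 168
```

```text
time: 6.15
ee_pos: [0.5155, -0.1713, 0.1419]
tcp_rot: [-180.0, -0.0, 167.7]
wrist_force: [0.2, 0.9, 1.4]
opening: 0.0385
grasp_force: 0.0
t 6.25 pos [ 0.5162 -0.1714  0.143 ] rot [-1.7999e+02  1.0000e-01  1.6768e+02] q [-18.4   3.2  -1.6  85.1  -0.   -6. ] F [ 0.3 -0.4  0.4] open 0.0387 gf 0.0
tool shift mm [ 0.   3.5 49. ] goal-frame shift [-0.1  3.4 49. ] turn [-0.01  0.1  -0.32]
```

View pics/c3.png

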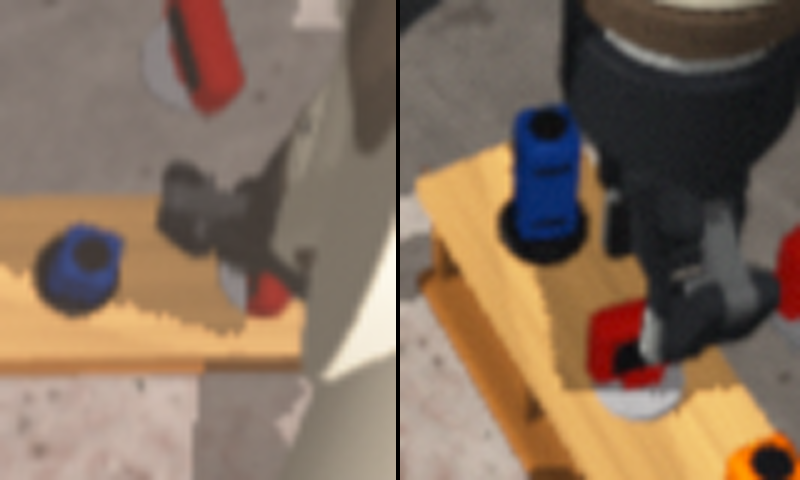

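```bash
python3 -m inch '[[[45,0,3.5,0,0,0,0],[45,0,0,0,0,0,0]]]'; python3 d.py .517 -.168 .094 168; python3 -m inch '[[[45,0,0,16,0,0,0],[45,0,0,16,0,0,0],[45,0,0,15,0,0,0],[45,0,0,0,0,0,0]]]';python3 d.py .517 -.168 .094 168
```

```text
time: 6.5
ee_pos: [0.517, -0.1674, 0.1423]
tcp_rot: [-180.0, 0.1, 167.7]
wrist_force: [0.2, 0.5, -0.3]
opening: 0.0383
grasp_force: 0.0
t 6.5 pos [ 0.517  -0.1674  0.1423] rot [-1.8000e+02  6.0000e-02  1.6772e+02] q [-17.9   3.1  -1.7  85.1   0.   -5.7] F [ 0.2  0.5 -0.3] open 0.0383 gf 0.0
tool shift mm [-0.1 -0.6 48.3] goal-frame shift [-0.2 -0.6 48.3] turn [-0.    0.06 -0.28]
time: 7.0
ee_pos: [0.5157, -0.1672, 0.0926]
tcp_rot: [180.0, -0.2, 167.7]
wrist_force: [0.0, 0.2, 0.3]
opening: 0.0386
grasp_force: 0.0
t 7.0 pos [ 0.5157 -0.1672  0.0926] rot [ 1.7998e+02 -1.7000e-01  1.6770e+02] q [-18.    3.6  -6.7  79.9  -0.   -5.7] F [0.  0.2 0.3] open 0.0386 gf 0.0
tool shift mm [-1.5 -0.5 -1.4] goal-frame shift [-1.5 -0.5 -1.4] turn [ 0.02 -0.17 -0.3 ]
```

```bash
python3 -m inch '[[[0,-1.5,0,-1,0,0,0],[0,0,0,0,0,0,0],[0,0,0,0,0,0,0],[0,0,0,0,0,0,0],[0,0,0,0,0,0,0]]]' 60;python3 -m inch '[[[0,0,0,-20,0,0,0],[0,0,0,-30,0,0,0],[0,0,0,-40,0,0,0],[0,0,0,0,0,0,0]]]'; python3 d.py .516 .131 .2 183.5
python3 - <<'E'
from h import *
S=shot("scene");save(S,"c4.png",(300,170,400,300),4)
E
```

```text
time: 7.62
ee_pos: [0.5186, -0.168, 0.0963]
tcp_rot: [-180.0, 0.1, 167.7]
wrist_force: [0.6, -0.3, 4.9]
opening: 0.0134
grasp_force: 58.9
time: 8.12
ee_pos: [0.5191, -0.1681, 0.1884]
tcp_rot: [-180.0, 0.2, 167.7]
wrist_force: [0.8, 0.6, -1.2]
opening: 0.013
grasp_force: 58.4
t 8.12 pos [ 0.5191 -0.1681  0.1884] rot [-179.98    0.23  167.7 ] q [-17.9   3.4   3.7  90.   -0.   -5.6] F [ 0.8  0.6 -1.2] open 0.013 gf 58.4
tool shift mm [ 66.6 291.6 -12. ] goal-frame shift [-15.2 298.7 -11.6] turn [ -0.06   0.23 -15.8 ]
```

View pics/c4.png

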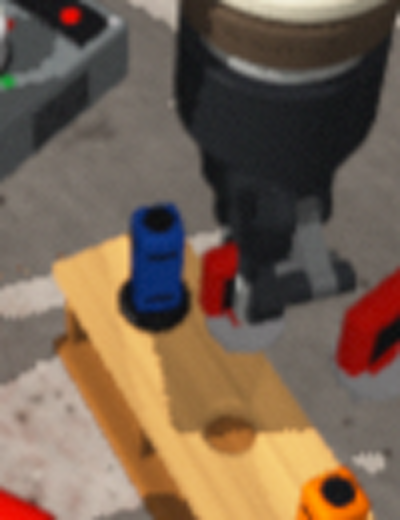

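```bash
python3 -m inch '[[[0,0,0,-16,0,0,-8],[0,0,0,-16,0,0,-8],[0,-3,55,0,0,0,0],[0,-3,55,0,0,0,0],[0,-3,55,0,0,0,0],[0,-3,55,0,0,0,0],[0,-3,55,0,0,0,0],[0,0,24,10,0,0,0]]]'; python3 -m inch '[[[0,0,0,20,0,0,0],[0,0,0,20,0,0,0],[0,0,0,20,0,0,0],[0,0,0,0,0,0,0]]]'; python3 d.py .5162 .131 .150 183.5
```

```text
time: 9.18
ee_pos: [0.5132, 0.1341, 0.2063]
tcp_rot: [180.0, -0.1, -176.2]
wrist_force: [0.6, -0.4, -1.1]
opening: 0.0132
grasp_force: 58.7
time: 9.68
ee_pos: [0.5123, 0.1312, 0.1448]
tcp_rot: [-179.9, -0.3, -176.3]
wrist_force: [0.4, -0.1, -0.6]
opening: 0.0133
grasp_force: 58.7
t 9.68 pos [0.5123 0.1312 0.1448] rot [-179.95   -0.28 -176.29] q [14.4  1.5 -3.1 85.7 -0.  10.7] F [ 0.4 -0.1 -0.6] open 0.0133 gf 58.7
tool shift mm [-3.9 -0.4 -5.2] goal-frame shift [-3.9 -0.4 -5.2] turn [-0.05 -0.28  0.21]
```

```bash
python3 -m inch '[[[0,-4,0,4,0,0.3,0],[0,0,0,0,0,0,0]]]'; python3 d.py .5162 .131 .150 183.5
python3 - <<'E'
from h import *
np.set_printoptions(precision=4,suppress=True)
S=shot("scene");T=shot("top")
z=bot.get_obs()["ee_pos"][2]
for cn,c in(("scene",S),("top",T)):
  for th,dz in(("key_collar",z-.0175),("key_grip",z+.0175),("keyway",.081)):
    for d in finder.mark_of(cn,th)[:4]:print(cn,th,round(d["conf"],2),d["position"],onz(c,d["position"],dz))
o=np.zeros((600,800,3),np.uint8)
o[:600,:600]=cv2.resize(S["pixels"][125:225,240:340,::-1],None,fx=6,fy=6,interpolation=cv2.INTER_CUBIC)
o[:300,600:]=cv2.resize(T["pixels"][180:240,250:290,::-1],None,fx=5,fy=5,interpolation=cv2.INTER_CUBIC)
cv2.imwrite("pics/c5.png",o)
E
```

```text
time: 9.93
ee_pos: [0.5182, 0.1318, 0.1437]
tcp_rot: [180.0, -0.3, -176.3]
wrist_force: [0.1, 0.4, -0.8]
opening: 0.0132
grasp_force: 58.7
t 9.93 pos [0.5182 0.1318 0.1437] rot [ 180.     -0.29 -176.3 ] q [14.2  2.3 -2.4 85.6  0.1 10.5] F [ 0.1  0.4 -0.8] open 0.0132 gf 58.7
tool shift mm [ 2.1 -0.7 -6.3] goal-frame shift [ 2.1 -0.7 -6.3] turn [ 0.   -0.29  0.2 ]
scene key_collar 0.76 [392.9, 259.5] [ 0.5779 -0.1922  0.1265]
scene key_collar 0.68 [301.5, 310.2] [ 0.384  -0.2029  0.1265]
scene key_collar 0.48 [287.0, 161.4] [0.5125 0.1358 0.1265]
scene key_grip 0.98 [303.9, 300.3] [ 0.3893 -0.2044  0.1615]
scene key_grip 0.98 [391.9, 247.8] [ 0.5737 -0.1868  0.1615]
scene key_grip 0.72 [288.1, 152.0] [0.5141 0.1276 0.1615]
scene keyway 0.65 [292.1, 174.2] [0.5219 0.1347 0.081 ]
top key_collar 0.55 [378.2, 181.8] [ 0.5965 -0.1388  0.1265]
top key_collar 0.52 [384.9, 262.4] [ 0.3968 -0.145   0.1265]
top key_grip 0.62 [387.5, 263.0] [ 0.3955 -0.1456  0.1615]
top key_grip 0.56 [377.5, 176.9] [ 0.6017 -0.1325  0.1615]
top key_grip 0.29 [424.8, 214.5] [ 0.5068 -0.2412  0.1615]
top keyway 0.58 [275.2, 218.5] [0.517  0.1255 0.081 ]
```

View pics/c5.png

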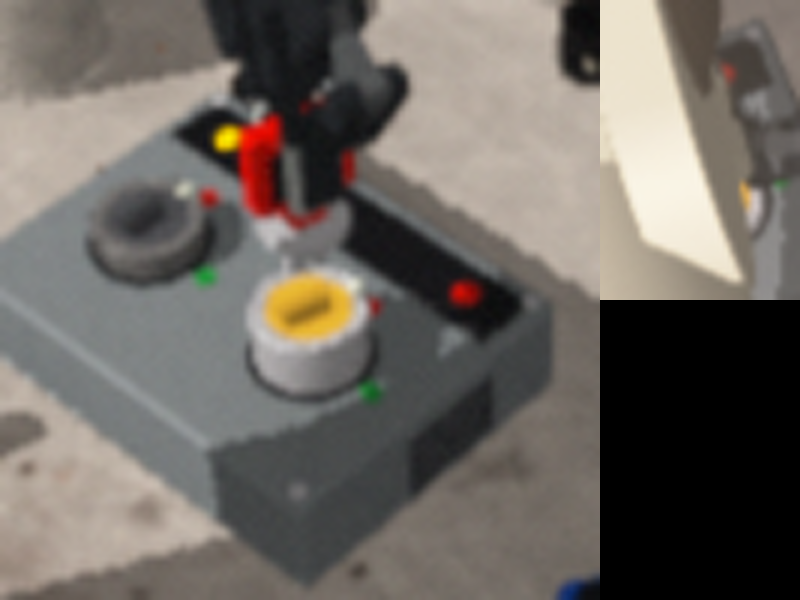

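```bash
python3 - <<'E'
from h import *
np.set_printoptions(precision=4,suppress=True)
S=shot("scene")
f=lambda X:((proj(S,X)-[239.5,124.5])*6).round(0)
p=np.array([.5182,.1318,0])
print("collar top/under",f(p+[0,0,.131]),f(p+[0,0,.1262]),"left/right",[f(p+[.018*np.cos(a),.018*np.sin(a),.128]).tolist() for a in np.radians(range(0,360,45))])
print("bow ends",f(p+[.022,0.0014,.16]),f(p+[-.022,-.0014,.16]),"blade tip",f(p+[0,0,.104]))
for X in([.516,.1307,.081],[.5163,.1314,.081]):print(f(X),[f(np.array(X)+[.024*np.cos(a),.024*np.sin(a),0]).tolist() for a in np.radians(range(0,360,90))])
E
python3 d.py .5162 .131 .150 183.5
```

```text
collar top/under [302. 214.] [303. 223.] left/right [[346.0, 204.0], [319.0, 188.0], [283.0, 191.0], [258.0, 210.0], [259.0, 236.0], [286.0, 252.0], [323.0, 250.0], [348.0, 230.0]]
bow ends [350. 136.] [244. 179.] blade tip [307. 265.]
[306. 310.] [[361.0, 289.0], [281.0, 271.0], [250.0, 331.0], [333.0, 350.0]]
[306. 308.] [[361.0, 288.0], [281.0, 270.0], [250.0, 329.0], [333.0, 348.0]]
t 10.38 pos [0.5178 0.1318 0.1437] rot [ 180.     -0.29 -176.3 ] q [14.3  2.2 -2.5 85.6  0.1 10.6] F [-0.1 -0.5 -0.6] open 0.0135 gf 58.7
tool shift mm [ 1.7 -0.7 -6.3] goal-frame shift [ 1.6 -0.7 -6.3] turn [ 0.   -0.29  0.2 ]
```

```bash
python3 -m inch '[[[0,1.7,-0.6,6,0,-0.3,0],[0,0,0,8,0,0,0],[0,0,0,8,0,0,0],[0,0,0,4,0,0,0],[0,0,0,4,0,0,0],[0,0,0,0,0,0,0]]]'; python3 d.py .5163 .1312 .0985 183.5
```

```text
time: 11.12
ee_pos: [0.516, 0.1311, 0.1133]
tcp_rot: [-180.0, -0.0, -176.3]
wrist_force: [0.7, 0.5, -0.8]
opening: 0.0136
grasp_force: 58.7
t 11.12 pos [0.516  0.1311 0.1133] rot [-1.800e+02 -2.000e-02 -1.763e+02] q [14.3  1.9 -6.2 81.9 -0.  10.5] F [ 0.7  0.5 -0.8] open 0.0136 gf 58.7
tool shift mm [-0.3  0.1 14.8] goal-frame shift [-0.3  0.1 14.8] turn [-0.   -0.02  0.2 ]
```

Tip is about 7 mm inside with no force. Continue.

```bash
python3 -m inch '[[[0,0,0,5,0,0,0],[0,0,0,5,0,0,0],[0,0,0,3,0,0,0],[0,0,0,0,0,0,0]]]'; python3 d.py .5163 .1312 .0985 183.5
```

```text
time: 11.62
ee_pos: [0.5159, 0.131, 0.1003]
tcp_rot: [-180.0, -0.0, -176.3]
wrist_force: [0.8, -0.8, -1.1]
opening: 0.0134
grasp_force: 58.7
t 11.62 pos [0.5159 0.131  0.1003] rot [-1.7999e+02 -3.0000e-02 -1.7630e+02] q [14.3  2.  -7.5 80.5 -0.  10.5] F [ 0.8 -0.8 -1.1] open 0.0134 gf 58.7
tool shift mm [-0.4  0.1  1.8] goal-frame shift [-0.4  0.1  1.8] turn [-0.01 -0.03  0.2 ]
```

```bash
python3 -m inch '[[[0,0,0,1.5,0,0,0],[0,0,0,1,0,0,0],[0,0,0,0,0,0,0]]]'; python3 d.py .5163 .1312 .0985 183.5
```

```text
time: 12.0
ee_pos: [0.5163, 0.1311, 0.0994]
tcp_rot: [180.0, 0.1, -176.3]
wrist_force: [-1.8, -1.3, 8.5]
opening: 0.0138
grasp_force: 60.1
t 12.0 pos [0.5163 0.1311 0.0994] rot [ 1.7999e+02  8.0000e-02 -1.7630e+02] q [14.3  2.  -7.6 80.3 -0.  10.6] F [-1.8 -1.3  8.5] open 0.0138 gf 60.1
tool shift mm [0.  0.1 0.9] goal-frame shift [-0.   0.1  0.9] turn [0.01 0.08 0.2 ]
```

```bash
python3 -m inch '[[[0,0,0,-0.5,0,0,10],[0,0,0,0,0,0,10],[0,0,0,0,0,0,10],[0,0,0,0,0,0,10],[0,0,0,0,0,0,10],[0,0,0,0,0,0,10],[0,0,0,0,0,0,10],[0,0,0,0,0,0,0]]]'; python3 d.py .5163 .1312 .0985 100.6;python3 -m inch '[[[0,0,0,0,0,0,6],[0,0,0,0,0,0,4],[0,0,0,0,0,0,0]]]';  python3 d.py .5163 .1312 .0985 100.6; python3 -c "
from h import *
print(bot.get_obs()['torque'])
S=shot('scene');save(S,'c6.png',(250,130,340,225),6)"
```

```text
time: 13.0
ee_pos: [0.5164, 0.1311, 0.0994]
tcp_rot: [179.9, 0.0, 113.8]
wrist_force: [-1.0, -1.1, 5.9]
opening: 0.0134
grasp_force: 59.6
t 13.0 pos [0.5164 0.1311 0.0994] rot [1.7993e+02 2.0000e-02 1.1376e+02] q [14.2  2.  -7.6 80.3 -0.  80.5] F [-1.  -1.1  5.9] open 0.0134 gf 59.6
tool shift mm [ 0.1 -0.1  0.9] goal-frame shift [ 0.1 -0.1  0.9] turn [8.000e-02 1.000e-02 1.316e+01]
time: 13.38
ee_pos: [0.5163, 0.1311, 0.0994]
tcp_rot: [179.9, 0.0, 103.9]
wrist_force: [-1.7, -0.8, 6.6]
opening: 0.0135
grasp_force: 59.7
t 13.38 pos [0.5163 0.1311 0.0994] rot [1.7994e+02 1.0000e-02 1.0391e+02] q [14.2  2.  -7.6 80.3 -0.  90.3] F [-1.7 -0.8  6.6] open 0.0135 gf 59.7
tool shift mm [ 0.1 -0.   0.9] goal-frame shift [ 0.1 -0.   0.9] turn [0.07 0.   3.31]
[-0.17341992  0.35210995 -0.00436699]
```

View pics/c6.png

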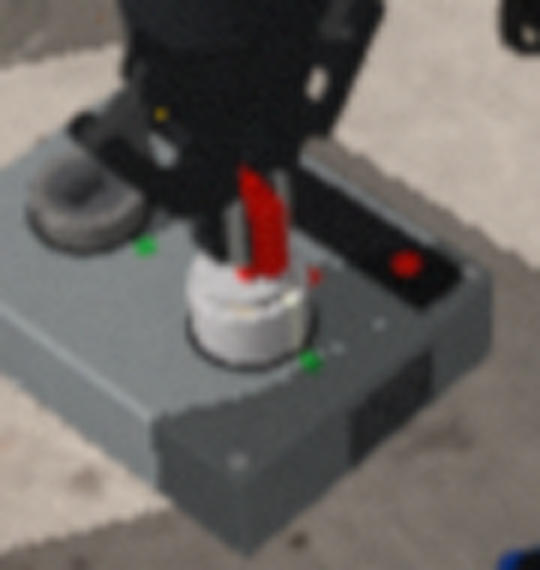

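```bash
cat > ptr.py <<'E'
from h import *
import sys
C=np.array([float(v) for v in sys.argv[1:4]]);r=float(sys.argv[4]);ox,oy,k=[float(v) for v in sys.argv[5:8]];u,v=[float(q) for q in sys.argv[8:10]]
S=shot("scene");X=onz(S,(ox+(u+.5)/k-.5,oy+(v+.5)/k-.5),C[2]);d=X-C
print("obs",d*1000,np.degrees(np.arctan2(d[1],d[0])))
for y in range(20,-100,-10):
    a=np.radians(y);p=proj(S,C+[r*np.cos(a),r*np.sin(a),0]);print(y,((p+.5-[ox,oy])*k-.5).round(0))
E
python3 ptr.py .5163 .1312 .081 .021 250 130 6 290 297
```

```text
obs [ 1.08607483e+01 -1.72092422e+01 -4.16333634e-14] -57.7439872978179
20 [284. 250.]
10 [290. 255.]
0 [294. 260.]
-10 [298. 266.]
-20 [299. 273.]
-30 [299. 280.]
-40 [298. 286.]
-50 [295. 293.]
-60 [290. 299.]
-70 [284. 304.]
-80 [277. 309.]
-90 [269. 313.]
```

```bash
cat > scan.py <<'E'
from h import *
import sys
C=np.array([float(v) for v in sys.argv[1:4]])
I=None
acc={}
for cn in sys.argv[4].split(","):
    c=shot(cn);im=cv2.cvtColor(c["pixels"],cv2.COLOR_RGB2LAB).astype(np.float32)
    print(cn,"r=18,20,22: L/b")
    for y in range(30,-101,-5):
        a=np.radians(y);s=""
        for r in(.018,.020,.022):
            p=proj(c,C+[r*np.cos(a),r*np.sin(a),0]);v=cv2.getRectSubPix(im[:,:,0],(1,1),tuple(map(float,p)))[0,0];b=cv2.getRectSubPix(im[:,:,2],(1,1),tuple(map(float,p)))[0,0];s+=f" {v:4.0f}/{b-128:3.0f}"
        print(y,s)
E
python3 scan.py .5163 .1312 .081 scene
python3 -m inch '[[[0,0,0,0,0,0,5],[0,0,0,0,0,0,5],[0,0,0,0,0,0,0]]]';python3 scan.py .5163 .1312 .081 scene
```

```text
scene r=18,20,22: L/b
30    72/ 38   71/ 36   69/ 37
25    70/ 38   70/ 35   70/ 28
20    68/ 37   69/ 29   74/ 19
15    68/ 33   70/ 25   95/  9
10    69/ 28   85/ 15  106/  2
5    75/ 22   98/  6  113/  1
0    87/ 14  106/  3  121/ -0
-5    96/  8  112/  2  122/ -0
-10   103/  3  116/  1  122/ -1
-15   106/  1  118/  1  123/ -0
-20   109/  1  119/  1  123/  1
-25   111/  1  120/  1  124/  1
-30   114/  1  122/  1  125/  1
-35   118/  2  125/  2  126/  1
-40   125/  3  136/  2  135/  1
-45   140/  4  154/  3  154/  1
-50   149/  5  170/  4  172/  3
-55   161/  7  192/  6  189/  5
-60   169/  8  192/  7  190/  7
-65   163/  5  185/  7  190/  7
-70   159/  2  177/  4  167/  4
-75   161/  1  169/  2  158/  1
-80   162/ -1  173/  1  162/  1
-85   159/  0  175/  0  163/  0
-90   159/  1  166/  1  165/  0
-95   165/  2  169/  1  161/  1
-100   172/  3  177/  2  163/  1
time: 13.9
ee_pos: [0.5162, 0.1311, 0.0994]
tcp_rot: [180.0, -0.0, 93.9]
wrist_force: [-2.3, -1.7, 6.7]
opening: 0.0133
grasp_force: 59.7
scene r=18,20,22: L/b
30    70/ 36   71/ 30   72/ 22
25    71/ 30   71/ 22   88/ 13
20    73/ 22   90/ 12  105/  4
15    87/ 14  107/  4  115/  1
10   100/  7  113/  2  120/ -0
5   108/  3  117/  0  122/ -0
0   111/  2  118/ -0  122/ -0
-5   114/  1  119/ -1  123/ -0
-10   115/ -1  119/ -1  121/  0
-15   116/ -0  120/ -0  120/  0
-20   116/  0  120/  0  120/  0
-25   115/  1  121/  0  120/  1
-30   115/  1  122/  0  121/  1
-35   118/  3  126/  1  124/  1
-40   123/  5  135/  2  133/  1
-45   136/  5  152/  3  152/  1
-50   143/  5  163/  3  165/  1
-55   146/  6  172/  3  174/  2
-60   148/  8  167/  5  167/  2
-65   150/  8  162/  7  165/  4
-70   155/  9  164/  8  160/  6
-75   163/  8  170/  7  165/  6
-80   171/  5  179/  4  172/  5
-85   165/  3  181/  2  170/  2
-90   162/  3  169/  1  167/  0
-95   167/  4  171/  2  161/  1
-100   173/  4  180/  2  164/  1
```

```bash
python3 -m inch '[[[30,0,0,0,0,0,0],[45,0,0,0,0,0,0],[45,0,0,0,0,0,0],[45,0,0,-15,0,0,0],[45,0,0,-40,0,0,0],[45,0,0,-50,0,0,0],[45,0,0,-30,0,0,0],[45,0,0,0,0,0,0]]]';python3 scan.py .5163 .1312 .081 scene | sed -n '16,30p'; python3 d.py .5165 -.2495 .235 188
python3 - <<'E'
from h import *
S=shot("scene");T=shot("top")
for cn,c in(("scene",S),("top",T)):
  for th,z in(("key_collar",.081),("key_grip",.116),("driver_collar",.078),("driver_grip",.12)):
    for d in finder.mark_of(cn,th)[:3]:print(cn,th,round(d["conf"],2),d["position"],onz(c,d["position"],z).round(4))
c=S
save(S,"s7.png")
E
```

```text
time: 14.95
ee_pos: [0.517, 0.1314, 0.2372]
tcp_rot: [179.7, -0.1, 93.7]
wrist_force: [-0.3, -0.6, -0.3]
opening: 0.0386
grasp_force: 0.0
-40   123/  5  135/  3  133/  2
-45   135/  5  151/  3  152/  2
-50   142/  5  162/  3  166/  1
-55   146/  6  172/  3  174/  1
-60   149/  8  168/  5  167/  2
-65   150/  8  163/  7  165/  4
-70   153/  9  163/  8  160/  6
-75   162/  7  168/  7  165/  5
-80   170/  5  178/  4  170/  3
-85   164/  4  180/  3  169/  2
-90   162/  4  169/  3  166/  1
-95   166/  4  170/  2  160/  1
-100   173/  4  179/  2  162/  1
t 15.0 pos [0.5166 0.1312 0.2352] rot [ 1.7986e+02 -3.0000e-02  9.3720e+01] q [ 14.3   2.6   8.   95.3   0.  100.5] F [ 0.9 -0.3 -0.4] open 0.0381 gf 0.0
tool shift mm [-3.799e+02 -2.480e+01 -1.000e-01] goal-frame shift [ 5.31e+01 -3.77e+02  2.00e-01] turn [  0.13   0.1  -94.28]
scene key_collar 0.65 [302.0, 310.0] [ 0.3925 -0.1833  0.081 ]
scene key_collar 0.65 [393.6, 262.2] [ 0.597  -0.1776  0.081 ]
scene key_collar 0.56 [287.4, 176.4] [0.509  0.1334 0.081 ]
scene key_grip 0.87 [301.8, 301.1] [ 0.3937 -0.1833  0.116 ]
scene key_grip 0.85 [290.6, 167.4] [0.5155 0.1243 0.116 ]
scene key_grip 0.72 [394.3, 244.0] [ 0.6051 -0.1597  0.116 ]
scene driver_collar 0.58 [376.9, 308.4] [ 0.5156 -0.2435  0.078 ]
scene driver_collar 0.57 [435.6, 229.9] [ 0.7219 -0.1524  0.078 ]
scene driver_grip 0.6 [382.4, 298.4] [ 0.5198 -0.2466  0.12  ]
top key_collar 0.82 [376.2, 180.1] [ 0.6103 -0.1407  0.081 ]
top key_collar 0.77 [384.3, 261.5] [ 0.3986 -0.1508  0.081 ]
top key_collar 0.49 [269.3, 217.8] [0.5193 0.1408 0.081 ]
top key_grip 0.68 [380.3, 177.5] [ 0.6096 -0.1463  0.116 ]
top key_grip 0.51 [386.7, 258.9] [ 0.405  -0.1516  0.116 ]
top key_grip 0.47 [271.7, 216.2] [0.5192 0.13   0.116 ]
top driver_grip 0.47 [420.7, 213.4] [ 0.5144 -0.2421  0.12  ]
```

```bash
python3 - <<'E'
from h import *
S=shot("scene")
c=np.array([.5165,-.2495,.128])
p0=proj(S,c);r=int(round(p0[1]))
for rr in(r-1,r+3):print(rr,[(x,*map(int,S["pixels"][rr,x])) for x in range(368,396)])
for y in range(-35,36,5):
    pts=[proj(S,c+[.012*np.sqrt(2)*np.cos(np.radians(y+a)),.012*np.sqrt(2)*np.sin(np.radians(y+a)),0]) for a in(45,135,225,315)]
    xs=[p[0] for p in pts];print(y,round(min(xs),1),"corner225",round(xs[2],1),round(max(xs),1))
E
python3 -m inch '[[[100,-54,-3,0,0,0,0],[100,-54,-3,0,0,0,0],[100,-54,-3,0,0,0,0],[100,-54,-3,0,0,0,0],[100,-54,-3,0,0,0,0],[100,-54,-3,0,0,0,0],[100,-54,-4,0,0,0,0]]]'
python3 -m inch '[[[75,0,0,0,0,0,-10.5],[75,0,0,0,0,0,-10.5],[75,0,0,0,0,0,-10.5],[75,0,0,0,0,0,-10.5],[75,0,0,0,0,0,-10.5],[75,0,0,0,0,0,-10.5],[75,0,0,0,0,0,-10.5],[75,0,0,0,0,0,-10.5]]]'; python3 d.py .5165 -.2495 .14 192
```

```text
297 [(368, 227, 173, 97), (369, 234, 186, 108), (370, 235, 187, 108), (371, 237, 189, 110), (372, 239, 194, 112), (373, 240, 191, 108), (374, 237, 148, 56), (375, 211, 102, 16), (376, 160, 69, 15), (377, 234, 105, 0), (378, 249, 127, 0), (379, 254, 147, 0), (380, 254, 153, 0), (381, 253, 141, 0), (382, 248, 125, 0), (383, 238, 107, 0), (384, 231, 103, 0), (385, 229, 100, 0), (386, 231, 103, 0), (387, 237, 107, 0), (388, 238, 108, 0), (389, 232, 102, 0), (390, 220, 93, 0), (391, 192, 82, 8), (392, 164, 108, 67), (393, 126, 106, 93), (394, 113, 106, 97), (395, 114, 105, 99)]
301 [(368, 218, 167, 94), (369, 217, 164, 95), (370, 222, 170, 98), (371, 229, 179, 101), (372, 233, 180, 100), (373, 234, 145, 54), (374, 242, 122, 0), (375, 245, 117, 0), (376, 244, 117, 0), (377, 233, 103, 0), (378, 189, 80, 0), (379, 206, 89, 0), (380, 239, 110, 0), (381, 243, 115, 0), (382, 238, 107, 0), (383, 219, 91, 0), (384, 191, 79, 0), (385, 174, 70, 0), (386, 164, 67, 0), (387, 128, 54, 7), (388, 107, 45, 7), (389, 102, 43, 5), (390, 135, 62, 12), (391, 152, 96, 46), (392, 155, 112, 62), (393, 152, 112,
[... 340 characters left out ...]
corner225 382.0 392.1
15 372.4 corner225 382.8 392.1
20 372.5 corner225 383.7 392.0
25 372.6 corner225 384.6 391.8
30 372.9 corner225 385.4 391.6
35 373.2 corner225 386.2 391.3
time: 16.42
ee_pos: [0.5183, -0.2494, 0.2336]
tcp_rot: [180.0, 0.0, 93.7]
wrist_force: [0.9, -0.0, -0.1]
opening: 0.0849
grasp_force: 0.0
time: 17.42
ee_pos: [0.5185, -0.2475, 0.2335]
tcp_rot: [180.0, -0.0, 178.1]
wrist_force: [1.2, 0.6, 0.1]
opening: 0.0642
grasp_force: 0.0
t 17.43 pos [ 0.5185 -0.2475  0.2335] rot [ 1.8000e+02 -1.0000e-02  1.7805e+02] q [-25.5   8.5  14.2  95.7   0.  -23.6] F [1.2 0.6 0.1] open 0.0642 gf 0.0
tool shift mm [ 2.  -2.  93.5] goal-frame shift [ 2.4 -1.5 93.5] turn [  0.    -0.   -13.95]
```

```bash
python3 -m inch '[[[75,2,-2,0,0,0,-8],[75,0,0,30,0,0,-7],[75,0,0,30,0,0,0],[75,0,0,20,0,0,0],[75,0,0,0,0,0,0]]]';  python3 d.py .5165 -.2495 .101 193
```

```text
time: 18.05
ee_pos: [0.5157, -0.2491, 0.1521]
tcp_rot: [179.9, -0.1, -167.3]
wrist_force: [-0.2, 0.9, 0.3]
opening: 0.0643
grasp_force: 0.0
t 18.05 pos [ 0.5157 -0.2491  0.1521] rot [ 1.799e+02 -1.300e-01 -1.673e+02] q [-25.8   7.4   3.9  86.7   0.  -38.5] F [-0.2  0.9  0.3] open 0.0643 gf 0.0
tool shift mm [-0.8 -0.7 51.1] goal-frame shift [-0.7 -0.6 51.1] turn [ 0.1  -0.13 -0.3 ]
```

```bash
python3 -m inch '[[[75,-0.7,-0.6,25,0,0,0],[75,0,0,20,0,0,0],[75,0,0,6,0,0,0],[75,0,0,0,0,0,0]]]';  python3 d.py .5165 -.2495 .101 193;python3 -m inch '[[[0,0,0,0,0,0,0],[0,0,0,0,0,0,0],[0,0,0,0,0,0,0],[0,0,0,0,0,0,0],[0,0,0,0,0,0,0]]]' 80;  python3 d.py .5165 -.2495 .101 193
```

```text
time: 18.55
ee_pos: [0.5175, -0.25, 0.1034]
tcp_rot: [-180.0, 0.0, -167.3]
wrist_force: [-0.6, -0.4, -0.1]
opening: 0.064
grasp_force: 0.0
t 18.55 pos [ 0.5175 -0.25    0.1034] rot [-1.7998e+02  3.0000e-02 -1.6730e+02] q [-25.8   7.7  -1.1  81.2  -0.  -38.5] F [-0.6 -0.4 -0.1] open 0.064 gf 0.0
tool shift mm [0.9 0.7 2.4] goal-frame shift [0.9 0.7 2.4] turn [-0.02  0.03 -0.3 ]
time: 19.18
ee_pos: [0.5176, -0.2501, 0.1037]
tcp_rot: [-179.9, 0.1, -167.3]
wrist_force: [-1.9, 0.5, 5.6]
opening: 0.0261
grasp_force: 78.3
t 19.18 pos [ 0.5176 -0.2501  0.1037] rot [-1.7994e+02  7.0000e-02 -1.6730e+02] q [-25.8   7.7  -1.1  81.1  -0.  -38.5] F [-1.9  0.5  5.6] open 0.0261 gf 78.3
tool shift mm [1.  0.9 2.7] goal-frame shift [1.  0.9 2.7] turn [-0.06  0.07 -0.3 ]
```

```bash
python3 -m inch '[[[40,0,0,0,0,0,0],[40,0,0,0,0,0,0],[40,0.9,0.7,0,0,0,-6],[40,0,0,0,0,0,0],[0,0,0,0,0,0,0],[0,0,0,0,0,0,0],[0,0,0,0,0,0,0],[0,0,0,0,0,0,0]]]' 80;  python3 d.py .5165 -.2495 .101 199
```

```text
time: 20.18
ee_pos: [0.5163, -0.2494, 0.1028]
tcp_rot: [-180.0, 0.0, -161.3]
wrist_force: [-0.5, -0.0, 3.1]
opening: 0.027
grasp_force: 78.9
t 20.18 pos [ 0.5163 -0.2494  0.1028] rot [-1.7999e+02  2.0000e-02 -1.6131e+02] q [-25.8   7.5  -1.3  81.1   0.  -44.5] F [-0.5 -0.   3.1] open 0.027 gf 78.9
tool shift mm [-0.1 -0.1  1.8] goal-frame shift [-0.1 -0.1  1.8] turn [-0.01  0.02 -0.31]
```

```bash
python3 -m inch '[[[40,0,0,0,0,0,0],[40,0,0,0,0,0,0],[40,0,0,0,0,0,10.5],[40,0,0,0,0,0,0],[0,0,0,0,0,0,0],[0,0,0,0,0,0,0],[0,0,0,0,0,0,0],[0,0,0,0,0,0,0]]]' 80;  python3 d.py .5165 -.2495 .101 188
```

```text
time: 21.18
ee_pos: [0.5163, -0.2495, 0.1028]
tcp_rot: [-180.0, 0.0, -171.8]
wrist_force: [0.0, -0.6, 2.8]
opening: 0.0239
grasp_force: 75.7
t 21.18 pos [ 0.5163 -0.2495  0.1028] rot [-1.7999e+02  1.0000e-02 -1.7177e+02] q [-25.8   7.5  -1.3  81.1  -0.  -34. ] F [ 0.  -0.6  2.8] open 0.0239 gf 75.7
tool shift mm [-0.2 -0.1  1.8] goal-frame shift [-0.2 -0.   1.8] turn [-0.01  0.01  0.23]
```

```bash
python3 -m inch '[[[0,0,0,-25,0,0,0],[0,0,0,-35,0,0,0],[0,0,0,-40,0,0,0],[0,0,0,-40,0,0,0],[0,0,0,-25,0,0,-6],[0,0,0,0,0,0,-5],[0,0,0,0,0,0,0]]]';  python3 d.py .484 .2202 .27 199.5
```

```text
time: 22.05
ee_pos: [0.5162, -0.2494, 0.2673]
tcp_rot: [180.0, -0.0, -160.8]
wrist_force: [-0.2, -0.1, -0.1]
opening: 0.0241
grasp_force: 75.7
t 22.05 pos [ 0.5162 -0.2494  0.2673] rot [ 1.7998e+02 -2.0000e-02 -1.6082e+02] q [-25.8   9.3  18.9  99.6  -0.  -45. ] F [-0.2 -0.1 -0.1] open 0.0241 gf 75.7
tool shift mm [-123.9  454.1   -2.6] goal-frame shift [-126.4  453.4   -2.7] turn [ 0.02 -0.02 -0.32]
```

```bash
python3 -m inch '[[[0,-15.5,56.8,0,0,0,0],[0,-15.5,56.8,0,0,0,0],[0,-15.5,56.8,0,0,0,0],[0,-15.5,56.8,0,0,0,0],[0,-15.5,56.8,0,0,0,0],[0,-15.5,56.8,0,0,0,0],[0,-15.5,56.8,0,0,0,0],[0,-15.5,56.8,0,0,0,0]]]';python3 -m inch '[[[0,0,0,0,0,0,0],[0,0,0,30,0,0,0],[0,0,0,30,0,0,0],[0,0,0,25,0,0,0],[0,0,0,0,0,0,0]]]';  python3 d.py .484 .2202 .18 199.5
python3 - <<'E'
from h import *
S=shot("scene");T=shot("top")
save(S,"s8.png",(225,90,325,190),6)
print(225,90)
p=bot.get_obs()["ee_pos"]
for dz in(-.0248,-.0898):print(proj(S,p+[0,0,dz]))
for cn,c in(("scene",S),("top",T)):
  for th,z in(("driver_tip",p[2]-.0898),("driver_collar",p[2]-.0248),("selector_slot",.069)):
    for d in finder.mark_of(cn,th)[:3]:print(cn,th,round(d["conf"],2),d["position"],onz(c,d["position"],z).round(4))
E
```

```text
time: 23.05
ee_pos: [0.4832, 0.2223, 0.267]
tcp_rot: [-180.0, -0.0, -160.9]
wrist_force: [1.0, 0.1, -0.6]
opening: 0.0242
grasp_force: 76.0
time: 23.68
ee_pos: [0.4829, 0.2193, 0.1805]
tcp_rot: [-180.0, -0.2, -160.9]
wrist_force: [0.2, 0.1, -0.6]
opening: 0.0235
grasp_force: 78.6
t 23.68 pos [0.4829 0.2193 0.1805] rot [-179.97   -0.23 -160.91] q [24.4  1.8  1.1 89.6 -0.   5.3] F [ 0.2  0.1 -0.6] open 0.0235 gf 78.6
tool shift mm [-1.3  0.5  0.5] goal-frame shift [-1.3  0.5  0.5] turn [-0.03 -0.23 -0.41]
225 90
[259.61493128 132.93311687]
[262.82403593 153.55768489]
scene driver_tip 0.9 [264.7, 150.9] [0.4916 0.2266 0.0935]
scene driver_collar 0.59 [257.1, 137.7] [0.4726 0.2073 0.1585]
scene driver_collar 0.29 [283.5, 190.4] [0.4596 0.0322 0.1585]
scene selector_slot 0.78 [263.6, 160.9] [0.483 0.22  0.069]
top driver_tip 0.52 [237.3, 233.6] [0.4797 0.2215 0.0935]
top driver_tip 0.34 [259.9, 224.0] [0.5026 0.1634 0.0935]
top driver_collar 0.55 [235.4, 232.1] [0.4786 0.2117 0.1585]
top driver_collar 0.18 [274.4, 216.7] [0.5128 0.118  0.1585]
top selector_slot 0.5 [243.2, 231.1] [0.4876 0.2113 0.069 ]
```

```bash
python3 -m inch '[[[0,-1.2,0.5,5,0,-0.2,0],[0,0,0,6,0,0,0],[0,0,0,5,0,0,0],[0,0,0,0,0,0,0]]]';  python3 d.py .484 .2202 .145 199.5; python3 -m inch '[[[0,0,0,4,0,0,0],[0,0,0,4,0,0,0],[0,0,0,3,0,0,0],[0,0,0,0,0,0,0]]]';  python3 d.py .484 .2202 .145 199.5
```

```text
time: 24.58
ee_pos: [0.4846, 0.2213, 0.1659]
tcp_rot: [-180.0, 0.1, -160.8]
wrist_force: [0.1, 0.1, -0.6]
opening: 0.0232
grasp_force: 78.6
t 24.57 pos [0.4846 0.2213 0.1659] rot [-1.7999e+02  1.4000e-01 -1.6079e+02] q [24.6  1.6 -0.7 87.6 -0.   5.3] F [ 0.1  0.1 -0.6] open 0.0232 gf 78.6
tool shift mm [ 0.9 -0.8 20.9] goal-frame shift [ 0.9 -0.8 20.9] turn [-0.01  0.14 -0.29]
time: 25.08
ee_pos: [0.4848, 0.2213, 0.1553]
tcp_rot: [-180.0, 0.2, -160.8]
wrist_force: [-0.8, -0.1, -1.0]
opening: 0.0229
grasp_force: 78.6
t 25.07 pos [0.4848 0.2213 0.1553] rot [-180.      0.18 -160.8 ] q [24.5  1.6 -1.9 86.4 -0.   5.3] F [-0.8 -0.1 -1. ] open 0.0229 gf 78.6
tool shift mm [ 1.2 -0.8 10.3] goal-frame shift [ 1.1 -0.8 10.3] turn [-0.    0.18 -0.3 ]
```

```bash
python3 -m inch '[[[0,0.8,-0.7,3,0,0,0],[0,0,0,3,0,0,0],[0,0,0,2.5,0,0,0],[0,0,0,0,0,0,0]]]';  python3 d.py .484 .2202 .145 199.5
```

```text
time: 25.58
ee_pos: [0.4843, 0.2204, 0.1468]
tcp_rot: [-180.0, 0.2, -160.8]
wrist_force: [0.3, 0.9, -1.3]
opening: 0.0232
grasp_force: 78.8
t 25.57 pos [0.4843 0.2204 0.1468] rot [-1.800e+02  1.700e-01 -1.608e+02] q [24.5  1.5 -2.9 85.4 -0.   5.3] F [ 0.3  0.9 -1.3] open 0.0232 gf 78.8
tool shift mm [ 0.4 -0.1  1.8] goal-frame shift [ 0.4 -0.1  1.8] turn [-0.    0.17 -0.3 ]
```

```bash
python3 -m inch '[[[0,0,0,0,0,0,10],[0,0,0,0,0,0,10],[0,0,0,0,0,0,10],[0,0,0,0,0,0,10],[0,0,0,0,0,0,10],[0,0,0,0,0,0,10],[0,0,0,0,0,0,10],[0,0,0,0,0,0,10]]]'; python3 -m inch '[[[0,0,0,0,0,0,10],[0,0,0,0,0,0,4],[0,0,0,0,0,0,0]]]';python3 d.py .484 .2202 .145 105; python3 scan.py .484 .2202 .069 scene
```

```text
time: 26.58
ee_pos: [0.4842, 0.2202, 0.1471]
tcp_rot: [179.8, 0.1, 118.9]
wrist_force: [-1.6, -1.4, -1.0]
opening: 0.0234
grasp_force: 78.4
time: 26.95
ee_pos: [0.4841, 0.2202, 0.147]
tcp_rot: [179.8, 0.0, 105.2]
wrist_force: [-2.0, -3.3, -0.6]
opening: 0.0234
grasp_force: 78.6
t 26.95 pos [0.4841 0.2202 0.147 ] rot [1.7985e+02 2.0000e-02 1.0523e+02] q [24.5  1.5 -2.9 85.5 -0.  99.2] F [-2.  -3.3 -0.6] open 0.0234 gf 78.6
tool shift mm [ 0.1 -0.1  2. ] goal-frame shift [ 0.1 -0.1  2. ] turn [0.15 0.02 0.23]
scene r=18,20,22: L/b
30   109/  0  119/  1  124/  1
25   109/  0  119/  1  126/  1
20   109/  1  119/  1  125/  1
15   104/  1  119/  2  125/  2
10    98/  0  114/  2  124/  3
5    92/ -1  107/  1  117/  2
0    84/ -0   99/  1  108/  3
-5    75/ -0   88/  1   92/  5
-10    68/ -0   75/  2   79/  5
-15    67/ -0   74/  1   77/  3
-20    65/ -1   74/  1   80/  1
-25    69/ -0   81/  1   85/  1
-30    71/  0   89/  1   90/  2
-35    81/  1   97/  1   94/  2
-40    93/  2  106/  1  102/  1
-45   113/  3  123/  3  115/  2
-50   141/  6  153/  6  135/  5
-55   168/  8  175/  7  158/  6
-60   168/  7  189/  8  189/  8
-65   158/  6  189/  8  179/  8
-70   139/  4  156/  5  163/  6
-75   120/  2  134/  3  132/  4
-80   110/  1  117/  2  115/  2
-85   112/  1  113/  2  111/  2
-90   113/  1  118/  2  112/  2
-95   114/  1  121/  2  112/  2
-100   112/  1  116/  2  111/  2
```

```bash
python3 -m inch '[[[0,0,0,0,0,0,5],[0,0,0,0,0,0,3],[0,0,0,0,0,0,0]]]';python3 d.py .484 .2202 .145 105; python3 scan.py .484 .2202 .069 scene | sed -n '17,27p'
```

```text
time: 27.38
ee_pos: [0.4841, 0.2202, 0.147]
tcp_rot: [179.8, -0.0, 97.3]
wrist_force: [-2.7, -2.6, -0.2]
opening: 0.0231
grasp_force: 78.7
t 27.38 pos [0.4841 0.2202 0.147 ] rot [ 1.7985e+02 -1.0000e-02  9.7300e+01] q [ 24.5   1.5  -2.9  85.5  -0.  107.2] F [-2.7 -2.6 -0.2] open 0.0231 gf 78.7
tool shift mm [ 0.  -0.1  2. ] goal-frame shift [ 0.  -0.1  2. ] turn [ 0.15 -0.   -7.7 ]
-45    92/  1  106/  2  107/  2
-50   108/  2  115/  3  113/  2
-55   130/  4  134/  4  123/  3
-60   154/  6  165/  6  151/  6
-65   174/  7  194/  8  172/  7
-70   176/  8  188/  8  195/  9
-75   155/  5  181/  8  172/  8
-80   136/  3  148/  4  142/  4
-85   121/  2  126/  2  118/  1
-90   111/  1  122/  2  116/  2
-95   108/  1  119/  2  114/  2
```

```bash
python3 -m inch '[[[0,0,0,0,0,0,-6],[0,0,0,-8,0,0,0],[0,0,0,-12,0,0,0],[0,0,0,-30,0,0,0],[0,0,0,-35,0,0,0],[0,0,0,-35,0,0,0],[0,0,0,0,0,0,0]]]';python3 d.py .516 -.2495 .267 103; python3 scan.py .484 .2202 .069 scene | sed -n '17,27p'
```

```text
time: 28.3
ee_pos: [0.485, 0.2209, 0.2709]
tcp_rot: [179.5, -0.1, 103.2]
wrist_force: [0.1, -0.4, -1.0]
opening: 0.0233
grasp_force: 78.9
t 28.3 pos [0.485  0.2209 0.2709] rot [ 1.7946e+02 -1.0000e-01  1.0315e+02] q [ 24.5   3.1  12.6  98.9  -0.  101.3] F [ 0.1 -0.4 -1. ] open 0.0233 gf 78.9
tool shift mm [-465.1  -76.9    2.4] goal-frame shift [-465.3  -75.7    3.9] turn [ 0.54 -0.1   0.15]
-45   106/  1  113/  2  108/  1
-50   118/  2  121/  2  113/  1
-55   137/  4  137/  4  122/  3
-60   158/  6  165/  6  149/  6
-65   175/  7  192/  8  170/  8
-70   177/  7  187/  8  193/  9
-75   154/  5  180/  8  171/  8
-80   133/  4  146/  5  140/  5
-85   119/  2  123/  3  116/  3
-90   109/  1  119/  2  114/  2
-95   105/  0  116/  1  111/  2
```

```bash
python3 -m inch '[[[0,-58.2,-9.5,0,0.5,0,0],[0,-58.2,-9.5,0,0,0,0],[0,-58.2,-9.5,0,0,0,0],[0,-58.2,-9.5,0,0,0,0],[0,-58.2,-9.5,0,0,0,0],[0,-58.2,-9.5,0,0,0,0],[0,-58.2,-9.5,0,0,0,0],[0,-58.2,-9.5,0,0,0,0]]]';python3 -m inch '[[[0,0,0,20,0,0,0],[0,0,0,30,0,0,0],[0,0,0,30,0,0,0],[0,0,0,0,0,0,0]]]';python3 d.py .516 -.2495 .175 103
python3 - <<'E'
from h import *
S=shot("scene");p=bot.get_obs()["ee_pos"]
for d in finder.mark_of("scene","driver_tip")[:2]:print(d["conf"],d["position"],onz(S,d["position"],p[2]-.0898))
E
```

```text
time: 29.35
ee_pos: [0.5161, -0.2522, 0.2663]
tcp_rot: [-179.7, -0.1, 103.2]
wrist_force: [1.8, 0.7, -0.8]
opening: 0.0229
grasp_force: 78.9
time: 29.85
ee_pos: [0.5147, -0.2498, 0.1842]
tcp_rot: [-179.5, -0.2, 103.2]
wrist_force: [-0.1, -1.1, -0.2]
opening: 0.0231
grasp_force: 78.8
t 29.85 pos [ 0.5147 -0.2498  0.1842] rot [-179.47   -0.21  103.17] q [-25.8   7.9   8.   90.7  -0.2  51. ] F [-0.1 -1.1 -0.2] open 0.0231 gf 78.8
tool shift mm [-0.1  1.4  9.1] goal-frame shift [-0.   1.4  9.2] turn [-0.53 -0.21  0.17]
0.88 [382.4, 306.3] [ 0.52014387 -0.25103237  0.09645774]
```

Over the pocket (tip ≈ 94 mm high). Straighten and go down until the collar rests (TCP ≈ 0.103).

```bash
python3 -m inch '[[[0,0,1.2,10,-0.5,-0.2,0],[0,0,0,15,0,0,0],[0,0,0,15,0,0,0],[0,0,0,0,0,0,0]]]'; python3 d.py .516 -.2495 .103 103; python3 -m inch '[[[0,0,0,15,0,0,0],[0,0,0,12,0,0,0],[0,0,0,7,0,0,0],[0,0,0,4,0,0,0],[0,0,0,0,0,0,0]]]';python3 d.py .516 -.2495 .103 103
```

```text
time: 30.45
ee_pos: [0.5164, -0.2498, 0.1454]
tcp_rot: [179.9, 0.1, 103.2]
wrist_force: [-0.5, 0.3, -1.0]
opening: 0.0233
grasp_force: 78.8
t 30.45 pos [ 0.5164 -0.2498  0.1454] rot [1.7992e+02 8.0000e-02 1.0320e+02] q [-25.8   7.2   3.   85.7  -0.   51. ] F [-0.5  0.3 -1. ] open 0.0233 gf 78.8
tool shift mm [ 0.5 -0.4 42.4] goal-frame shift [ 0.4 -0.4 42.4] turn [0.08 0.08 0.2 ]
time: 31.08
ee_pos: [0.5173, -0.2502, 0.1091]
tcp_rot: [179.8, 0.2, 103.2]
wrist_force: [-0.4, 0.6, 0.2]
opening: 0.0235
grasp_force: 78.8
t 31.07 pos [ 0.5173 -0.2502  0.1091] rot [1.7981e+02 1.7000e-01 1.0320e+02] q [-25.8   7.4  -0.8  81.6  -0.   51. ] F [-0.4  0.6  0.2] open 0.0235 gf 78.8
tool shift mm [ 1.  -1.1  6.1] goal-frame shift [ 1.  -1.1  6.1] turn [0.19 0.17 0.2 ]
```

```bash
python3 -m inch '[[[0,0.5,-1,3,0,0,0],[0,0,0,2,0,0,0],[0,0,0,1,0,0,0],[0,0,0,0,0,0,0]]]';python3 d.py .516 -.2495 .103 103
```

```text
time: 31.58
ee_pos: [0.5163, -0.25, 0.1032]
tcp_rot: [179.8, 0.2, 103.2]
wrist_force: [-0.2, -0.8, 0.2]
opening: 0.0231
grasp_force: 78.8
t 31.57 pos [ 0.5163 -0.25    0.1032] rot [1.798e+02 1.700e-01 1.032e+02] q [-25.8   7.3  -1.5  80.9  -0.   51. ] F [-0.2 -0.8  0.2] open 0.0231 gf 78.8
tool shift mm [ 0.6 -0.1  0.2] goal-frame shift [ 0.6 -0.1  0.2] turn [0.2  0.17 0.2 ]
```

```bash
python3 -m inch '[[[0,0,0,1,0,0,0],[0,0,0,1,0,0,0],[0,0,0,0,0,0,0]]]';python3 d.py .516 -.2495 .103 103
```

```text
time: 31.95
ee_pos: [0.5165, -0.2502, 0.1028]
tcp_rot: [179.7, 0.2, 103.2]
wrist_force: [-3.1, 1.5, 9.6]
opening: 0.0233
grasp_force: 80.2
t 31.95 pos [ 0.5165 -0.2502  0.1028] rot [179.74   0.24 103.2 ] q [-25.8   7.3  -1.6  80.7  -0.   51. ] F [-3.1  1.5  9.6] open 0.0233 gf 80.2
tool shift mm [ 0.7 -0.3 -0.2] goal-frame shift [ 0.7 -0.3 -0.2] turn [0.27 0.24 0.2 ]
```

Seated (10 N). Release, rise, move aside and inspect.

```bash
python3 -m inch '[[[40,0,0,0,0,0,0],[65,0,0,0,0,0,0],[65,0,0,0,0,0,0],[65,0,0,-25,0,0,0],[65,0,0,-45,0,0,0],[65,0,0,-50,0,0,0],[65,0,0,0,0,0,0]]]';python3 -m inch '[[[65,-50,0,0,0,0,0],[65,-50,40,0,0,0,0],[65,-50,40,0,0,0,0],[65,-20,40,0,0,0,0],[65,0,40,0,0,0,0],[65,0,40,0,0,0,0],[65,0,0,0,0,0,0]]]';  python3 - <<'E'
from h import *
from g import patch
S=shot("scene");T=shot("top")
o=np.zeros((600,800,3),np.uint8)
def cr(c,x,y,w,h,k):return cv2.resize(c["pixels"][y:y+h,x:x+w,::-1],None,fx=k,fy=k,interpolation=cv2.INTER_CUBIC)
o[:300,:400]=cr(S,235,140,100,75,4);o[300:600,:400]=cr(S,310,230,100,75,4)
o[:344,400:780]=cr(T,212,178,95,86,4);o[360:536,400:800]=cr(T,338,195,100,44,4)
cv2.imwrite("pics/fin.png",o)
E
python3 d.py .3 -.3 .2 100
```

```text
time: 32.83
ee_pos: [0.5171, -0.2504, 0.2255]
tcp_rot: [179.5, 0.4, 103.2]
wrist_force: [0.4, -0.0, 0.5]
opening: 0.0554
grasp_force: 0.0
time: 33.7
ee_pos: [0.7219, -0.3559, 0.2091]
tcp_rot: [179.4, 0.5, 103.3]
wrist_force: [-0.4, 0.2, -0.2]
opening: 0.0559
grasp_force: 0.0
t 33.9 pos [ 0.7206 -0.3585  0.2171] rot [179.     0.86 103.16] q [-26.4  50.1  70.7 109.3  -0.   50.4] F [ 0.1  0.1 -0.2] open 0.0554 gf 0.0
tool shift mm [ 152.9 -396.4    7.9] goal-frame shift [ 130.6 -404.1   17.1] turn [1.03 0.83 3.17]
```

View pics/fin.png

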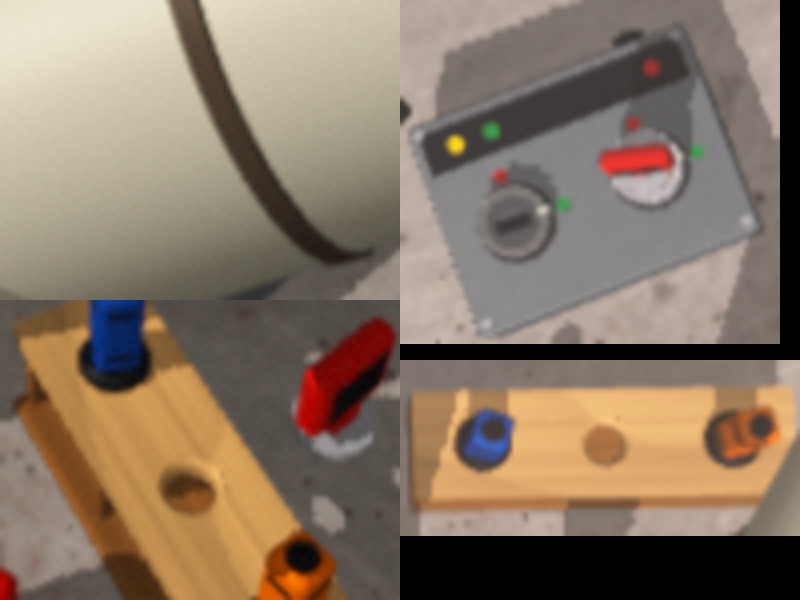

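```bash
python3 -m inch '[[[65,0,-20,0,0,0,0],[65,0,-40,0,0,0,0],[65,0,-50,0,0,0,0],[65,0,-50,0,0,0,0],[65,0,0,0,0,0,0]]]'; python3 d.py .5 -.36 .22 103; python3 scan.py .5163 .1312 .081 top | sed -n '12,27p'; python3 scan.py .484 .2202 .069 top| sed -n '12,27p'
python3 - <<'E'
from h import *
S=shot("scene");T=shot("top")
for cn,c in(("scene",S),("top",T)):
  for th,z in(("driver_collar",.078),("driver_grip",.12),("flux_bottle_mid",.051),("mug_mid",.045)):
    for d in finder.mark_of(cn,th)[:1]:print(cn,th,round(d["conf"],2),d["position"],onz(c,d["position"],z).round(4))
E
```

```text
time: 34.52
ee_pos: [0.5613, -0.3958, 0.2156]
tcp_rot: [179.0, 0.9, 103.0]
wrist_force: [-0.9, 0.4, 0.4]
opening: 0.0555
grasp_force: 0.0
t 34.52 pos [ 0.5613 -0.3958  0.2156] rot [179.01   0.89 102.97] q [-35.2  23.3  30.3  95.7   0.1  41.8] F [-0.9  0.4  0.4] open 0.0555 gf 0.0
tool shift mm [ 48.5 -51.6  -6.1] goal-frame shift [ 48.7 -51.7  -4.4] turn [ 0.99  0.89 -0.03]
-20   140/  2  141/  1  132/  1
-25   136/  3  144/  1  138/  1
-30   135/  4  148/  1  142/  1
-35   133/  5  141/  2  135/  1
-40   128/  8  136/  3  127/  1
-45   121/ 11  134/  4  126/  2
-50   126/ 13  144/  5  136/  2
-55   132/ 13  158/  5  166/  2
-60   130/ 11  171/  5  172/  2
-65   132/ 13  179/  5  175/  3
-70   134/ 14  175/  7  190/  7
-75   133/ 15  174/  9  197/  8
-80   131/ 14  176/  9  191/  7
-85   128/ 13  173/  7  176/  4
-90   143/ 10  179/  5  172/  2
-95   159/  8  185/  3  175/  1
-20   142/  3  138/  3  121/  3
-25   141/  2  140/  3  125/  3
-30   138/  2  139/  3  123/  2
-35   138/  3  137/  3  119/  2
-40   138/  3  136/  3  120/  2
-45   136/  3  139/  3  121/  2
-50   136/  3  138/  3  127/  3
-55   140/  3  142/  3  124/  3
-60   149/  3  152/  4  132/  4
-65   171/  5  176/  6  160/  5
-70   191/  7  206/  8  185/  7
-75   183/  6  202/  8  194/  8
-80   170/  5  180/  7  168/  6
-85   151/  3  156/  4  145/  4
-90   140/  2  143/  3  133/  3
-95   133/  2  138/  2  131/  2
scene driver_collar 0.63 [377.8, 312.2] [ 0.5131 -0.2505  0.078 ]
scene driver_grip 0.84 [384.3, 303.0] [ 0.5179 -0.2554  0.12  ]
scene flux_bottle_mid 0.98 [261.6, 253.8] [ 0.3777 -0.0178  0.051 ]
scene mug_mid 0.84 [434.4, 229.0] [ 0.7424 -0.1335  0.045 ]
top driver_collar 0.73 [258.9, 224.9] [0.5019 0.1685 0.078 ]
top driver_grip 0.66 [422.3, 213.4] [ 0.5143 -0.2462  0.12  ]
top flux_bottle_mid 0.54 [334.3, 272.3] [ 0.3746 -0.0234  0.051 ]
top mug_mid 0.56 [372.0, 134.2] [ 0.7481 -0.1413  0.045 ]
```

```bash
python3 -c "
from workcell import bot
print(bot.job_done())"
```

```text
the job is handed in; nothing more can be done
None
```

The job is handed in at about 35 s of the 72 s. The red key is fully in and turned to the green dot (pointer within about 3° by camera), and the selector was turned after it to within about 1–3° of its green dot. The orange screwdriver is upright and fully down in its original pocket. The arm touched none of the things to be left alone; of those I re-measured only the bottle and the mug, and they had not moved beyond measurement error.

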